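Load the marking carrier and hold it up level

ROBOT

A 6-joint arm with a two-finger parallel gripper is mounted at the origin on the work surface. World frame = base frame: x ahead of the robot, y to its left, z up, the work surface at z = 0. Lengths are in m, angles in degrees, forces in N, time in s.
With the tool pointing down it reaches from about 0.25 to 0.725 m from the base axis. Payload 4 kg.
Tool frame: the origin (TCP) lies at the very end of the fingers, on their centre line; the grasp point (between the pads) lies 19 mm behind it; z points along the fingers, y is the line along which they close (so a half turn about z gives the same grasp; the last joint's range is limited). The gripper opens to 85 mm and grips with 20 to 120 N. Pads are 22 mm wide; open, the fingers measure 114 mm over their backs; the gripper's body (76 mm by 85 mm) begins 54 mm behind the grasp point. The pads swing forward as they close: fully open they stand 13 mm farther back than shut.
Start: joints at [-67.38, 13.785, 0.286, 76.501, 0, 90], TCP at [0.192, -0.462, 0.231] pointing down, gripper open.
Joint ranges: [-155.79, 155.79], [-60.16, 107.12], [-62.33, 73.08], [-114, 123.19], [-81.49, 82.49], [-180, 180]. Speed limits (degrees/s): [159.86, 159.86, 180, 180, 180, 180].

INTERFACE

Orientations are given as [roll, pitch, yaw] about the fixed x, y, z axes, in that order (R = Rz(yaw) Ry(pitch) Rx(roll)).
In Python, from station import bot gives the robot as it stands. Calls block until the motion is done:
- bot.goto(position, orientation): joint-space move of the TCP to a pose.
- bot.move_l(position, ori=None, vel=0.15, force_limit=None): straight line of the TCP; ori=None keeps the orientation; vel is the mean speed in m/s. With force_limit (N) it stops when the force on the tool has changed by that much, and returns True; else False.
- bot.move_j(angles): joint-space move.
- bot.gripper_to(opening, newtons=None): finger opening in m; newtons is the grip in N (None keeps the last); returns when the fingers have stopped.
- bot.sleep(seconds).
- bot.solve_ik(position, orientation): joint angles nearest the present ones, or None.
- bot.capture(name): name is "side" or "top" or "wrist"; returns a dict with "image" (480x640x3 uint8, red, green, blue), "mtx" (3x3 intrinsics, pixels), "origin" and "rotation" of the camera in the world. Camera axes: x right, y up, looking along -z (the intrinsics and any distortion apply to the point x, -y, -z); pixel columns grow to the right and rows downward; lengths in m; the calibration is good to about 2 mm. A picture is of the moment at which its call begins. There is no depth.
A pose or a line that the arm cannot do raises bot.IKError and nothing moves.
- bot.finish_job(): hands the job in; it is judged then, once.
Readings, each from a call of its own:
- bot.read_t(): time.
- bot.read_qpos(): joint angles.
- bot.read_joint_vel(): joint speeds.
- bot.read_joint_efforts(): joint torques, N m.
- bot.read_position(): TCP position.
- bot.read_orientation(): TCP orientation.
- bot.read_force(): force on the tool from outside, world axes, zero at the start.
- bot.read_wrist_torque(): the same for the moment, N m.
- bot.read_opening(): finger opening in m.
- bot.read_gripper_force(): force on a finger pad.
Only numpy, scipy, OpenCV 4.12 (cv2) and the standard library are available. Lean on these libraries where they do the work, as an engineer would, in place of code of your own. Each camera call takes 0.05 s, during which the arm holds its last target. There are 200 camera calls.

TASK

On the laser-marking bench, load the carrier where it stands on the perforated bed: lay the blue blank flat on it, centred between the two red cheeks and lengthwise with the carrier, let go, then stack the brass blank squarely on the blue one with the edges in line and let go. Then take the loaded carrier by its cheeks, lift it at least 8 cm clear of the bed without tipping it, and finish while still holding it there, steady and level with the pile in order, for the operator to take. Leave the other things on the bench where they are.

Things in the scene. Friction and masses are not known exactly. Their poses are not given: they have to be found in the camera images.
- carrier: black plate 120 (x) x 64 (y) x 6 mm, loose on the bed, 0.16 kg. Two red cheeks on its long edges at mid-length: 34 (x) x 6 (y), tops 30 mm above the underside; outer faces 64 mm apart, flush with the plate (pinch here at x = 0, closing along y), inner faces 52 mm apart. Plate ends open. Origin: centre of the underside, z up. Its yaw varies by 0.75 rad either way
- blue_blank: loose blue aluminium tag blank, flat plate 60 (x) x 44 (y) x 10 mm (z), about 75 g. Origin: centre of its underside. Starts flat on the bench. Held by its 60 mm length (fingers closing along x) it fits between the carrier's cheeks with 4 mm to spare each side, the fingers coming down over the carrier's open ends
- brass_blank: loose yellow brass tag blank of the same shape and size as the blue one (60 x 44 x 10 mm), about 220 g. Origin: centre of its underside. Starts flat on the bench; which blank lies nearer the bed varies
- bed: fixed perforated aluminium bed of the marking machine, 260 (x) x 220 (y) mm, flat top 30 mm above the bench and above its origin (centre of its underside)
- carton: bystander, loose: white carton 100 x 130 x 75 mm high with a red band. Origin: centre of its underside
- lens_cap: bystander, loose: black lens cap, 70 mm across and 14 mm high. Origin: centre of its underside
- collar: bystander, loose: brass ring, 60 mm across, 22 mm high. Origin: centre of its underside
- cleaner: bystander, loose: white bottle with red cap and blue label, 54 mm across, 150 mm high. Origin: centre of its underside
- driver: bystander, loose: screwdriver with an orange handle, lying on the bench. Origin: below its middle
- goggles: bystander, loose: green safety glasses standing on the bench, about 115 x 136 x 40 mm high. Origin: under the middle of the lenses
Mind the look-alikes: they are no part of the job. Leave any brown, pink or turquoise look-alike of the carrier alone.

How it is judged:
By the outcome, as a careful person would: the job done as asked, in the order asked, and still so for the second after the job is handed in, while the arm keeps its last pose, push and grip.
It also fails if it takes over 72 s, if anything falls off the work surface, if the arm or the gripper's body presses on something with over 40 N, if the wrist force passes 120 N, or if a joint passes its speed limit or range.

## Working session

There is one attempt and no reset: what is moved stays moved. The work goes in short steps, each a Python script; the robot and the scene stay as the last script left them, time stands still between calls to the robot, and variables do not carry over. Pictures are saved under pics/ and viewed, at most 10 in all, crops included, and the job is handed in when it is done.

```bash
ls; mkdir -p pics
python3 - <<'E'
from station import bot
import cv2,numpy as np
for n in ("top","side"):
    c=bot.capture(n); cv2.imwrite(f"pics/{n}0.png",c["image"][:,:,::-1]); print(n,c["mtx"].tolist(),c["origin"],np.round(c["rotation"],3).tolist(),[k for k in c])
    np.savez(f"{n}0.npz",**{k:np.array(c[k]) for k in("image","mtx","origin","rotation")})
print(bot.read_orientation(),bot.read_t())
E
```

```text
pics
top [[523.6527002297768, 0.0, 324.6992565846457], [0.0, 523.6527002297768, 242.49514755953], [0.0, 0.0, 1.0]] [ 0.28075549 -0.07330388  1.67166036] [7.395, 0.176, -89.691] ['image', 'mtx', 'origin', 'rotation']
side [[561.5053086274637, 0.0, 317.2432381698268], [0.0, 561.5053086274637, 236.1682462705963], [0.0, 0.0, 1.0]] [-0.27311192  0.68581707  1.00428135] [49.192, -0.259, -134.218] ['image', 'mtx', 'origin', 'rotation']
[-1.79892538e+02 -2.47653449e-03  2.26194999e+01] 0.1
```

View pics/top0.png

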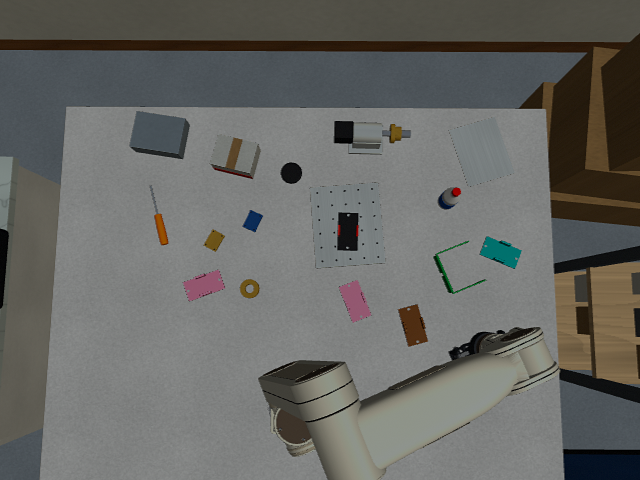

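View pics/side0.png

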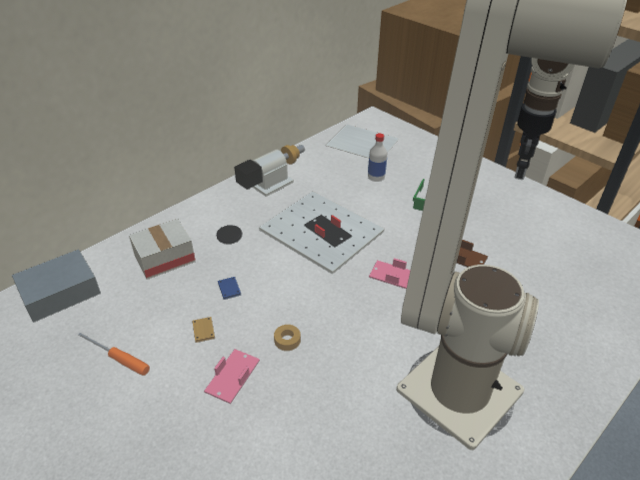

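Top view: carrier with red cheeks at (348,231) on the bed. Blue blank at (253,221), brass blank at (214,240). In the side view they are at (328,230), (229,288) and (203,329).
Candidates: for the carrier, black/red (348,231), with pink (204,285) and (355,300), brown (413,325) and turquoise (500,252) rejected. For brass, plate (214,240), with the ring collar (250,288) rejected. For blue, only (253,221), since the bottle label (447,199) is not a plate.

```bash
cat > h.py <<'E'
import cv2,numpy as np
from scipy.spatial.transform import Rotation as Ro
from station import bot
def cap(n,save=None):
    c=bot.capture(n)
    c["R"]=Ro.from_euler("xyz",c["rotation"],degrees=True).as_matrix()
    if save: cv2.imwrite(f"pics/{save}.png",c["image"][:,:,::-1])
    return c
def ray(c,p):
    p=np.atleast_2d(p); K=c["mtx"]
    d=np.c_[(p[:,0]-K[0,2])/K[0,0],-(p[:,1]-K[1,2])/K[1,1],-np.ones(len(p))]
    return d@c["R"].T
def onplane(c,p,z):
    d=ray(c,p); o=np.array(c["origin"]); return o+d*((z-o[2])/d[:,2])[:,None]
def tri(c1,p1,c2,p2):
    d1,d2=ray(c1,p1)[0],ray(c2,p2)[0]; o1,o2=np.array(c1["origin"]),np.array(c2["origin"])
    s=np.linalg.lstsq(np.c_[d1,-d2],o2-o1,rcond=None)[0]
    a,b=o1+s[0]*d1,o2+s[1]*d2; return (a+b)/2,np.linalg.norm(a-b)
def proj(c,P):
    q=c["R"].T@(np.array(P)-c["origin"]); K=c["mtx"]
    return np.array([K[0,0]*q[0]/-q[2]+K[0,2],K[1,1]*-q[1]/-q[2]+K[1,2]])
HSV={"blue":((105,120,40),(125,255,255)),"brass":((14,90,60),(28,255,255)),"red":((0,150,60),(6,255,255))}
def blobs(c,col,amin=20):
    h=cv2.cvtColor(c["image"],cv2.COLOR_RGB2HSV)
    m=cv2.inRange(h,*HSV[col])
    if col=="red": m|=cv2.inRange(h,(174,150,60),(180,255,255))
    m=cv2.morphologyEx(m,cv2.MORPH_CLOSE,np.ones((3,3)))
    cs=[k for k in cv2.findContours(m,cv2.RETR_EXTERNAL,cv2.CHAIN_APPROX_NONE)[0] if cv2.contourArea(k)>=amin]
    return sorted(cs,key=cv2.contourArea,reverse=True)
def cen(k):
    m=cv2.moments(k); return np.array([m["m10"]/m["m00"],m["m01"]/m["m00"]])
E
python3 - <<'E'
from h import *
t,s=cap("top"),cap("side")
P={}
for col in("blue","brass","red"):
    for n,c in(("t",t),("s",s)):
        print(col,n,[(cen(k).round(1).tolist(),cv2.contourArea(k)) for k in blobs(c,col,8)[:6]])
for nm,a,b in(("carrier",(348,231),(328,230)),("blue",(253.5,221),(229,288)),("brass",(214.5,240),(203.5,329))):
    p,e=tri(t,a,s,b); print(nm,p.round(4),e.round(4))
img=t["image"][150:320,170:400,::-1]
cv2.imwrite("pics/crop0.png",cv2.resize(img,None,fx=3.4,fy=3.4,interpolation=cv2.INTER_CUBIC))
q=np.array([0.192,-.462,.231])
w=cap("wrist"); print(w["origin"],w["rotation"],w["mtx"][0][0],w["mtx"][1][2],bot.read_position())
E
```

```text
blue t [([252.4, 220.6], 217.5), ([445.0, 205.3], 41.0)]
blue s [([228.1, 287.9], 149.5)]
brass t [([600.6, 323.6], 7262.0), ([598.5, 116.5], 2014.0), ([412.9, 325.1], 540.0), ([592.1, 200.1], 537.0), ([547.7, 100.9], 329.5), ([249.1, 288.3], 259.0)]
brass s [([415.9, 59.5], 8982.0), ([579.8, 173.5], 2161.5), ([624.5, 106.4], 1459.5), ([501.2, 106.5], 1155.5), ([287.0, 336.6], 470.0), ([202.9, 329.0], 352.0)]
red t [([456.1, 191.4], 43.5), ([356.5, 230.5], 10.0), ([338.5, 229.8], 9.5)]
red s [([379.3, 135.4], 16.0)]
carrier [ 0.5301 -0.1412  0.0314] 0.0015
blue [0.5673 0.1645 0.    ] 0.0018
brass [0.5035 0.2876 0.0019] 0.0006
[ 0.25502902 -0.43423224  0.37238214] [-1.55248015e+01  5.41506946e-02 -6.74494224e+01] 348.34887265541727 242.52424178909538 [ 0.19216605 -0.46127716  0.23085484]
```

View pics/crop0.png

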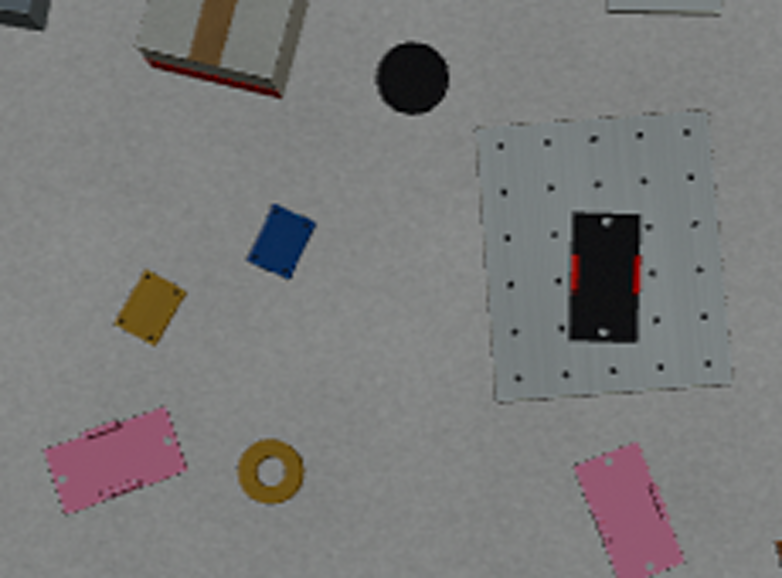

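The crop confirms the choice: black plate with red cheeks at (348,231) full-frame, blue plate at (253,221), brass plate at (214,240), ring rejected. Next I measure each from two wrist-camera positions.

```bash
cat >> h.py <<'E'
def camto(xy,h,yaw,d=0.):
    """wrist camera over xy (shifted d along tool x), h above bench"""
    a=np.radians(yaw); u=np.array([np.cos(a),np.sin(a)])
    p=np.array(xy)+u*(d-0.0685); bot.goto([p[0],p[1],h-0.1415],[180,0,yaw]); bot.sleep(0.3)
def near(ks,q): return min(ks,key=lambda k:np.linalg.norm(cen(k)-q))
def quad(c,z,k):
    """rectangle fitted to contour cast onto plane z: centre, (long,short), long-axis deg"""
    P=onplane(c,k.reshape(-1,2).astype(float),z)[:,:2]
    (x,y),(w,h),a=cv2.minAreaRect((P*1000).astype(np.float32))
    if w<h: w,h,a=h,w,a+90
    return np.array([x,y])/1000,(w,h),(a+90)%180-90,cv2.boxPoints(((x,y),(w,h),a))/1000
def dark(c,v=60):
    m=(c["image"].max(2)<v).astype(np.uint8); m=cv2.morphologyEx(m,cv2.MORPH_OPEN,np.ones((5,5)))
    return [k for k in cv2.findContours(m,cv2.RETR_EXTERNAL,cv2.CHAIN_APPROX_NONE)[0] if cv2.contourArea(k)>500]
def corners(c,z,k):
    B=quad(c,z,k)[3]; return [proj(c,[*b,z]) for b in B]
def heights(c1,k1,c2,k2,z):
    A=corners(c1,z,k1); B=corners(c2,z,k2); out=[]
    for a in A:
        pa=onplane(c1,a,z)[0]; b=min(B,key=lambda b:np.linalg.norm(onplane(c2,b,z)[0]-pa))
        out.append(tri(c1,a,c2,b)[0])
    return np.array(out)
def redhull(c,q):
    ks=sorted(blobs(c,"red",40),key=lambda k:np.linalg.norm(cen(k)-q))[:2]
    return cv2.convexHull(np.vstack(ks)),ks
E
python3 - <<'E'
from h import *
np.set_printoptions(precision=4,suppress=True)
def two(xy,yaw,h,nm):
    cs=[]
    for i,d in enumerate((0,.06)):
        camto(xy,h,yaw,d); cs.append(cap("wrist",f"w_{nm}{i}"))
    return cs
xy=(.530,-.141); c=two(xy,90,.33,"car")
R=[redhull(k,proj(k,[*xy,.05])) for k in c]
for k,r in zip(c,R): print("cheeks",*quad(k,.06,r[0])[:3],[(cen(b).round(1).tolist(),cv2.contourArea(b)) for b in r[1]],k["origin"])
print(heights(c[0],R[0][0],c[1],R[1][0],.06))
D=[near(dark(k),proj(k,[*xy,.036])) for k in c]
for k,r in zip(c,D): print("plate",*quad(k,.036,r)[:3])
print(heights(c[0],D[0],c[1],D[1],.036))
for nm,xy in(("blue",(.567,.1645)),("brass",(.5035,.2876))):
    c=two(xy,110,.28,nm); B=[near(blobs(k,nm,500),proj(k,[*xy,.01])) for k in c]
    for k,r in zip(c,B): print(nm,*quad(k,.01,r)[:3])
    print(heights(c[0],B[0],c[1],B[1],.01))
print(bot.read_t(),bot.read_qpos())
E
cd pics; python3 -c "
import cv2,numpy as np
a=[cv2.imread(f'w_{n}.png') for n in('car0','car1','blue0','brass0')]
cv2.imwrite('m1.png',cv2.resize(np.vstack([np.hstack(a[:2]),np.hstack(a[2:])]),(800,600),interpolation=cv2.INTER_AREA))"
```

```text
cheeks [ 0.5271 -0.1383] (62.820594787597656, 34.09003448486328) 88.3531494140625 [([314.3, 179.1], 355.0), ([315.5, 101.6], 473.0)] [ 0.5302 -0.1416  0.3303]
cheeks [ 0.5267 -0.1371] (64.89814758300781, 34.65154266357422) 87.40998840332031 [([313.9, 250.8], 482.0), ([315.6, 182.3], 412.5)] [ 0.5305 -0.0817  0.3301]
[[ 0.5084 -0.1695  0.0578]
 [ 0.5429 -0.1702  0.0604]
 [ 0.5458 -0.1063  0.0509]
 [ 0.5101 -0.1049  0.048 ]]
plate [ 0.5273 -0.1383] (117.96102905273438, 62.52893829345703) -1.642913818359375
plate [ 0.5272 -0.1377] (117.92425537109375, 62.76765060424805) -1.6583175659179688
[[ 0.5857 -0.1715  0.0337]
 [ 0.5878 -0.1084  0.0325]
 [ 0.4685 -0.1049  0.0323]
 [ 0.4669 -0.1681  0.0335]]
blue [0.5638 0.1671] (58.73023223876953, 42.89729690551758) -23.52092742919922
blue [0.5635 0.1677] (58.40911102294922, 43.11978530883789) -23.59593963623047
[[0.5822 0.1353 0.0069]
 [0.5997 0.1751 0.0063]
 [0.5453 0.1988 0.0071]
 [0.528  0.1591 0.0076]]
brass [0.5    0.2894] (59.14875030517578, 43.19761657714844) -28.791648864746094
brass [0.4998 0.29  ] (59.2722053527832, 43.546302795410156) -28.77629852294922
[[0.5156 0.256  0.0078]
 [0.5368 0.2942 0.0067]
 [0.4843 0.3231 0.0063]
 [0.4632 0.2847 0.0074]]
6.4 [28.8176 25.6533  3.2228 67.5706 -0.007  98.9015]
```

View pics/m1.png

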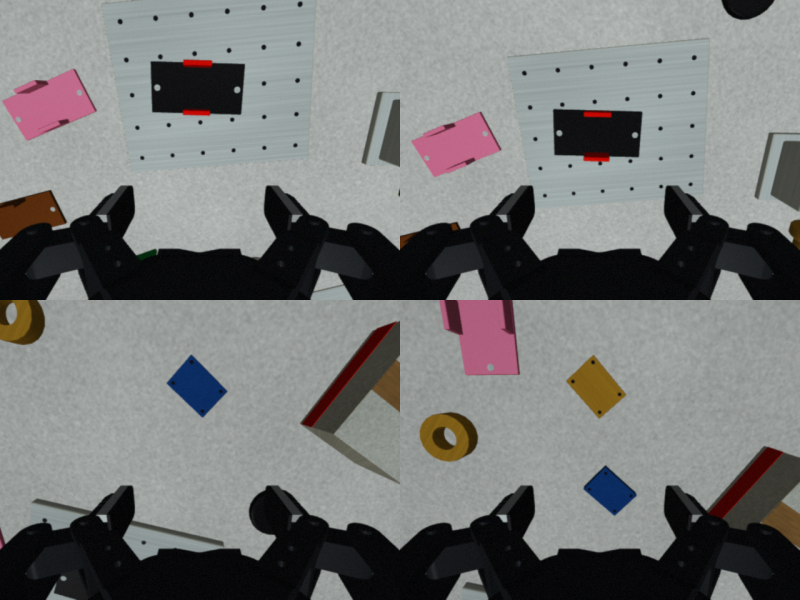

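Wrist montage: carrier with cheeks is clear at (197,88), blue at (197,386) and brass at (596,386), no fingers nearby. Next I remove the wrist camera's lateral bias by viewing the blue blank again with the tool turned half round.

Run:
```python
from h import *
np.set_printoptions(precision=4,suppress=True)
xy=(.5637,.1674)
for yaw in(-113.5,66.5):
    camto(xy,.28,yaw); c=cap("wrist"); q=quad(c,.01,near(blobs(c,"blue",500),proj(c,[*xy,.01])))
    R=np.array(Ro.from_euler("z",yaw,degrees=True).as_matrix())[:2,:2]
    print(yaw,q[0],q[1],q[2],bot.read_position(),bot.read_orientation(),c["origin"]); 
    if yaw<0: a=q[0]
b=(q[0]-a)/2; print("mean",(q[0]+a)/2,"bias in tool frame",R.T@b, bot.read_t())
```

```text
-113.5 [0.5639 0.1672] (58.47924041748047, 42.2987174987793) -23.564651489257812 [0.591  0.2302 0.1385] [-179.9998    0.0005 -113.4993] [0.5645 0.1695 0.2802]
66.5 [0.5638 0.167 ] (58.482913970947266, 41.787105560302734) -23.55956268310547 [0.5364 0.1046 0.1385] [-179.9965    0.002    66.508 ] [0.5638 0.1677 0.2801]
mean [0.5639 0.1671] bias in tool frame [-0.0001 -0.    ] 11.7583
```

```bash
cat >> h.py <<'E'
def pick(xy,yaw,N=40):
    bot.gripper_to(.070)
    bot.goto([*xy,.06],[180,0,yaw])
    bot.move_l([*xy,.025],vel=.1)
    hit=bot.move_l([*xy,-.012],vel=.02,force_limit=3)
    z=bot.read_position()[2]; print("touch",hit,z,bot.read_force().round(1))
    zg=z+.0035; bot.move_l([*xy,zg],vel=.05)
    bot.gripper_to(.05,N); print("grip",bot.read_opening(),bot.read_gripper_force(),bot.read_position())
    bot.move_l([*xy,.10],vel=.12); print("held",bot.read_opening(),bot.read_force().round(2),bot.read_t())
    return zg
E
python3 - <<'E'
from h import *
print(pick((.5639,.1671),66.45))
E
```

```text
touch True -0.007611869462236066 [-0.5  0.1  4.7]
grip 0.058753136064276255 43.59247326850891 [ 0.56396883  0.16713955 -0.00399466]
held 0.05913649605356687 [-0.04  0.65 -1.51] 16.0333
-0.004111869462236066
```

```bash
cat >> h.py <<'E'
def place(xy,yaw,zt):
    bot.goto([*xy,zt+.06],[180,0,yaw]); bot.move_l([*xy,zt+.008],vel=.1); bot.sleep(.2)
    hit=bot.move_l([*xy,zt-.004],vel=.015,force_limit=3)
    print("contact",hit,bot.read_position(),zt,bot.read_force().round(1))
    bot.gripper_to(.070); bot.sleep(.2); bot.move_l([*xy,zt+.07],vel=.12)
def look(xy,yaw,h,col,z,save):
    camto(xy,h,yaw); c=cap("wrist",save)
    k=near(blobs(c,col,500),proj(c,[*xy,z])); q=quad(c,z,k)
    r,_=redhull(c,proj(c,[*xy,.06])); rq=quad(c,.06,r)
    d=near(dark(c),proj(c,[*xy,.036])); dq=quad(c,.036,cv2.convexHull(d))
    for n,v in((col,q),("cheeks",rq),("plate",dq)): print(n,v[0].round(4),np.round(v[1],1),round(v[2],2))
    print(c["origin"].round(4),bot.read_t()); return c
E
python3 - <<'E'
from h import *
xy=(.5272,-.1382)
place(xy,88.35,-.0041+.036)
c=look(xy,88.35,.30,"blue",.046,"placed1")
cv2.imwrite("pics/placed1c.png",cv2.resize(c["image"][40:300,180:460,::-1],None,fx=2,fy=2))
E
```

```text
contact True [ 0.52716331 -0.13819721  0.03203136] 0.0319 [ 0.1 -0.3  3.4]
blue [ 0.5273 -0.1381] [60.5 44.6] -1.63
cheeks [ 0.5273 -0.1384] [62.1 34.2] 88.68
plate [ 0.5273 -0.1386] [118.   61.8] -1.66
[ 0.5273 -0.137   0.299 ] 20.6583
```

View pics/placed1c.png

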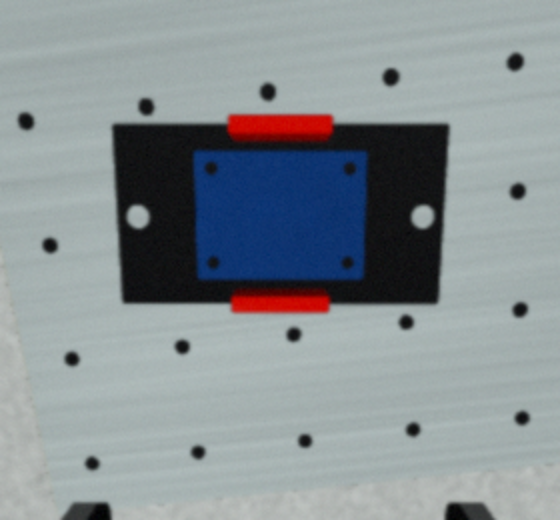

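The picture shows blue lying flat at crop (281,215), midway between the cheeks (y 126 and 303) and parallel to the plate, within about 0.4 mm. Brass is next.

Run:
```python
from h import *
yaw=61.2; camto((.5,.2894),.28,yaw); c=cap("wrist")
q=quad(c,.01,near(blobs(c,"brass",500),proj(c,[.5,.2894,.01]))); print(q[:3])
zg=pick(q[0],q[2]+90)
xy=(.5273,-.1381)
place(xy,88.37,zg+.046)
c=look(xy,88.37,.30,"brass",.056,"placed2")
print([(cen(k).round(1).tolist(),cv2.contourArea(k)) for k in blobs(c,"blue",5)])
cv2.imwrite("pics/placed2c.png",cv2.resize(c["image"][40:300,180:460,::-1],None,fx=2,fy=2))
```

```text
(array([0.50000174, 0.2893757 ]), (59.29022979736328, 43.16966247558594), -28.935306549072266)
touch True -0.007617943246471769 [-0.1 -0.4  5.3]
grip 0.058880142007369865 43.883514404296875 [ 0.50006918  0.28934912 -0.00394314]
held 0.05855212147369594 [ 0.24  0.21 -1.82] 26.8083
contact True [ 0.527239   -0.13810692  0.04199919] 0.04188205675352823 [-0.1  0.6  4. ]
brass [ 0.5274 -0.1377] [60.3 43.5] -1.61
cheeks [ 0.5273 -0.1383] [62.  34.1] 88.4
plate [ 0.4898 -0.1372] [62.6 43. ] 88.36
[ 0.5274 -0.1369  0.2991] 31.8083
[]
```

View pics/placed2c.png

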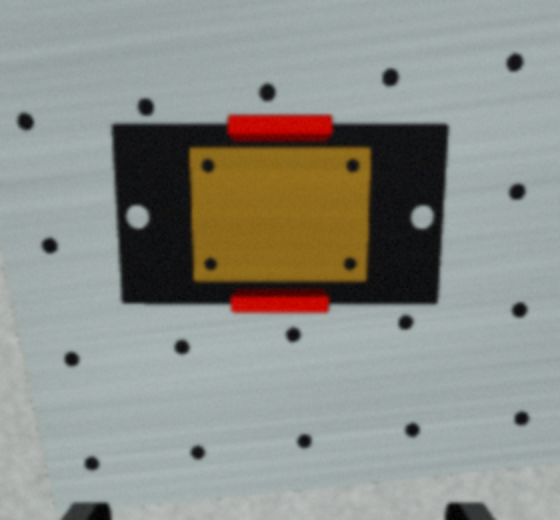

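Brass covers blue fully at crop (281,215), edges parallel, offset about 0.4 mm. I'll take the carrier by the cheeks and lift.

Run:
```python
from h import *
xy=(.5273,-.1383); ori=[180,0,178.37]
bot.gripper_to(.073)
bot.goto([*xy,.10],ori); bot.move_l([*xy,.045],vel=.1)
hit=bot.move_l([*xy,.0255],vel=.03,force_limit=4); print("down",hit,bot.read_position())
bot.gripper_to(.055,70); print("grip",bot.read_opening(),bot.read_gripper_force(),bot.read_force())
bot.sleep(.3)
bot.move_l([*xy,.0455],vel=.04); print("held",bot.read_opening(),bot.read_force().round(2),bot.read_wrist_torque().round(3))
s=cap("side"); p=proj(s,[*xy,.05]).astype(int); im=s["image"][p[1]-70:p[1]+70,p[0]-90:p[0]+90,::-1]
w=cap("wrist")["image"][:,:,::-1]
cv2.imwrite("pics/lift.png",np.hstack([cv2.resize(im,(400,311),interpolation=cv2.INTER_CUBIC),cv2.resize(w,(400,300))[:300].copy() if 0 else cv2.resize(w,(400,311))]))
print(bot.read_t())
```

```text
down False [ 0.52737451 -0.13832267  0.025505  ]
grip 0.06259775232712664 79.40528016071767 [ 0.37058564 -0.67610626  2.15772294]
held 0.06276217852553698 [-1.03 -0.62 -5.27] [-0.024 -0.023  0.004]
36.125
```

View pics/lift.png

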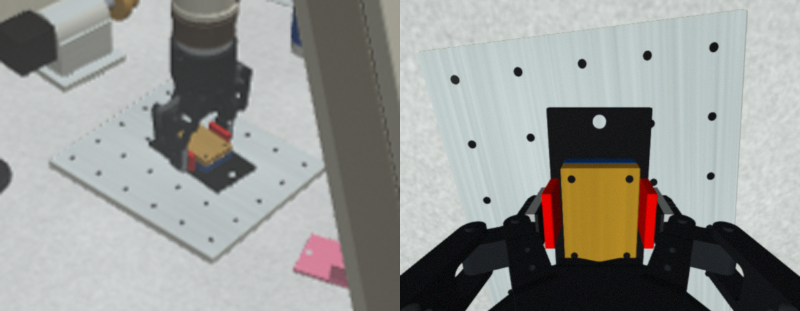

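The picture shows the carrier held level by both cheeks. Brass sits on blue, with only blue's end face showing at (600,160). I'll lift the rest of the way.

Run:
```python
from h import *
xy=(.5273,-.1383)
bot.move_l([*xy,.145],vel=.06); bot.sleep(1)
print("held",bot.read_opening(),bot.read_position(),bot.read_force().round(2),bot.read_wrist_torque().round(3))
s=cap("side"); p=proj(s,[*xy,.15]).astype(int); im=s["image"][p[1]-70:p[1]+70,p[0]-90:p[0]+90,::-1]
w=cap("wrist")["image"][:,:,::-1]
cv2.imwrite("pics/lift2.png",np.hstack([cv2.resize(im,(400,311),interpolation=cv2.INTER_CUBIC),cv2.resize(w,(400,311))]))
print(bot.read_t())
```

```text
held 0.06314012034195948 [ 0.52730131 -0.13830382  0.1450392 ] [ 0.18 -0.11 -3.49] [0.031 0.015 0.041]
39.0333
```

View pics/lift2.png

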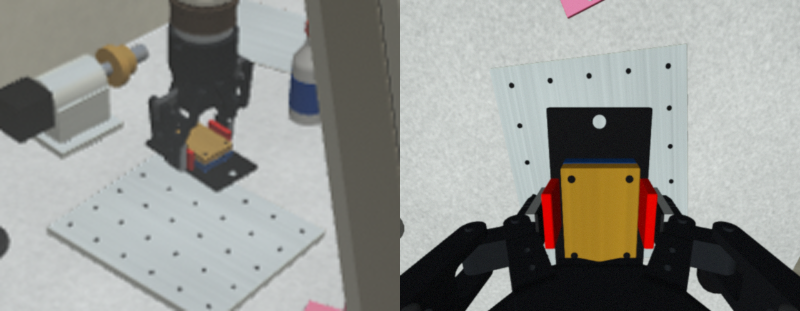

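The wrist picture looks the same as at 2 cm: plate edge at y=108, brass at (600,212). So nothing has slipped or tipped, and the carrier is about 12 cm clear of the bed.

```bash
python3 -c "
from station import bot
print(bot.finish_job(),bot.read_t())"
```

```text
the job is handed in; nothing more can be done
the job is handed in; nothing more can be done
```

I handed the job in at about 39 s: blue then brass are stacked on the carrier (each within about 0.5 mm), and the arm is holding it level by its cheeks about 12 cm above the bed; no verdict came back.

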